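# Gauge a glass prism offcut in the bench caliper

## Robot

A 6-joint arm with a two-finger parallel gripper is mounted at the origin on the work surface. World frame = base frame: x ahead of the robot, y to its left, z up, the work surface at z = 0. Lengths are in m, angles in rad, forces in N, time in s.
With the tool pointing down it reaches from about 0.35 to 0.975 m from the base axis. Payload 4.9 kg.
Tool frame: the origin (TCP) lies at the very end of the fingers, on their centre line; the grasp point (between the pads) lies 19 mm behind it; z points along the fingers, y is the line along which they close (so a half turn about z gives the same grasp; the last joint's range is limited). The gripper opens to 85 mm and grips with 20 to 120 N. Pads are 22 mm wide; open, the fingers measure 114 mm over their backs; the gripper's body (76 mm by 85 mm) begins 54 mm behind the grasp point. The pads swing forward as they close: fully open they stand 13 mm farther back than shut.
Start: joints at [-1.235, 0.053, 1.613, -0, 1.476, -0.119], TCP at [0.275, -0.561, 0.206] pointing down, gripper open.
Joint ranges: [-3.01, 3.01], [-1.01, 2.22], [0.06, 2.58], [-1.02, 4.17], [0.09, 2.62], [-3.14, 3.14]. Speed limits (rad/s): [2.57, 2.57, 3.14, 3.14, 3.14, 3.14].

## Interface

Orientations are given as a unit quaternion [w, x, y, z].
In Python, from plant import monitor, vision, manip gives the robot as it stands. The module is installed in compiled form; this text tells all that it offers.
- The arm moves only by the tool arm_command, never from a script. Its argument "rows" is a list of rows, each a list of 3 entries, a list of its own where there are three numbers: the finger opening in mm, from 0 to 85.4, then the shift along the world's x, y, z in units of 30 cm (1.0 is 30 cm), then the turn, a rotation vector about the world's x, y, z in units of pi/2 rad (1.0 is pi/2 rad). In form: [[claw, [x, y, z], [wx, wy, wz]], ...]. A call has 1 to 12 rows; each row is the pose to reach, as a shift and turn from the pose commanded when the call began; what a row does not reach only later rows make up. A row lasts 1/12 s, in which the tool goes at most 41.7 mm and 7.16 degrees, less where a joint would pass 70% of its speed; a pose out of reach is approached as far as the arm can. A call with a number of a shift or a turn outside -1 to 1 is refused whole. A call with a gripper value outside its range is refused whole. The fingers move at their own pace and stop on an object; the grip force is fixed at half the most. Time passes only in rows, so rows that repeat a pose let the fingers close. It gives the time, the measured TCP pose, the force, the opening and the grip force at its end, in the units of the state.
- monitor.state(): the state, without advancing time (a new reading comes with each control period).
- vision.grab_frame(name): name is "scene" or "top" or "wrist"; returns a dict with "color" (420x560x3 uint8, red, green, blue), "z_map" (420x560 float32, m along the optical axis (not along the pixel's ray), 0 where there is no reading), "mtx" (3x3 intrinsics, pixels), "R" (3x3) and "t" (3): a world point X has camera coordinates R X + t. Camera axes: x right, y down, z forward; pixel columns grow to the right and rows downward; lengths in m; the calibration is good to about 2 mm. The wrist camera is an equidistant fisheye: a pixel r from the principal point sees the ray r / f radians off the axis. A picture is of the moment at which its call begins.
- manip.job_done(): hands the job in; it is judged then, once.
The state is a dict: "time": time; "joint_pos": joint angles; "joint_vel": joint speeds; "joint_efforts": joint torques, N m; "tool_pos": TCP position; "tool_rot": TCP orientation; "contact_force": force on the tool from outside, world axes, zero at the start; "ft_torque": the same for the moment, N m; "gripper_width": opening from 0.0 (shut) to 1.0 (fully open); "grasp_force": force on a finger pad.
Only numpy, scipy, OpenCV 4.12 (cv2) and the standard library are available. Lean on these libraries where they do the work, as an engineer would, in place of code of your own. Each camera call takes 0.05 s, during which the arm holds its last target. There are 200 camera calls.

## Task

Measure the glass prism's length in the bench caliper: lift it from the catch tray, lay it lengthways between the jaws, flat base down and ridge up, in the middle of the bed's width. Then slide the moving jaw shut by its leaning thumb-piece, gently, until the prism is square and tight against both jaws and the sprung face has been pushed about half way back into its carriage. Leave it held like that, and leave the other objects where they are.

Things in the scene. Friction and masses are not known exactly. Their poses are not given: they have to be found in the camera images.
- prism: Greenish glass prism offcut, loose, about 0.3 kg, in the tray at the start. 90 mm long along its y, 44 mm wide along x; house-shaped section: upright sides 22 mm high, then a 45 degree roof to a ridge along y at 44 mm. Origin: centre of its underside, z up to the ridge.
- tray: Fixed shallow wooden catch tray, lined grey, 200 x 200 mm, walls 5 mm thick and 16 mm high, inner floor 5 mm up. Origin: centre of its underside. A wooden chute 120 mm wide rises at 25 degrees from its -y edge, from 20 to about 130 mm high.
- caliper: Fixed bench caliper: dark steel bed 90 mm wide (its x -45 to 45 mm), 345 mm long (its y -35 to 310 mm), flat top 20 mm above the counter. Its x points roughly away from the robot. Origin: at counter height on the bed's middle line, under the inner face of the fixed brass jaw (60 mm wide, top at z = 65 mm), which faces +y.
- lens (a point): Reading lens fixed above the caliper's slide, glass in a brass frame. Point: centre of its underside, 200 mm above the counter; it spans 110 mm in caliper x (-44 to 66) and 158 mm in y (121 to 279), on a post at x = 90, y = 200 mm. The thumb-piece below can be reached only with the tool tilted some 35 degrees, from the caliper's -x side.
- carriage: Brass carriage; slides along the bed with about 10 N of drag and stays where left. Axes as the caliper's; origin at counter height on the bed's middle line, in the plane of the sprung face when fully out, so its y in the caliper's frame is then the jaw opening (140 to 170 mm at the start, 50 at least). Block: 64 mm wide, y from 28 to 95 mm, top at z = 50 mm.
- thumb (a point): Grip point of the carriage's thumb-piece: flat brass bar 14 mm thick (caliper y), 24 mm wide, rising from the block's top and leaning 35 degrees from vertical towards caliper -x. Point: in the bar's middle, 43 mm up it (19 mm short of its end), 80 mm above the counter, 70 mm behind the carriage's origin in y. Axes as the caliper's. Pinch it across its 14 mm.
- feeler_face (a point): Middle of the sprung steel jaw face (50 mm wide, z from 22 to 62 mm), which faces the fixed jaw (-y); it is carried on two rods before the carriage.
- feeler (a joint): How far the sprung jaw face is pushed back into the carriage: 0 fully out, 0.020 m bottomed; half way is 0.010. The spring gives about 2.5 N at the start of its travel, 5.5 N half way, 8.5 N at the end.
- pillbox: Bystander: closed round tin pill box, 72 mm across, 25 mm high. Origin: centre of its underside.
- burnisher: Bystander: round ebony burnisher with brass ferrules and a steel tip, 180 mm long along x, 24 mm thick. Origin: underside, near its middle.
- square: Bystander: try square, wooden stock 90 mm along y, steel blade reaching 129 mm along x, 18 mm high. Origin: underside of the stock's centre.
Not all that is in view belongs to the job. Of the things that look like the prism, take the one that is farthest to the robot's left at the start.

How it is judged:
On the way, in this order (a step that is already met when the one before it is completed fails the run):
1. the prism lies flat on the bed between the jaws, ridge up, let go (x of prism in the frame of caliper between -0.02 and 0.02 m and z of prism in the frame of caliper between 0.016 and 0.024 m and angle between prism's own z axis and vertical below 0.08 rad and y of prism in the frame of caliper between 0.03 and 0.13 m and contact force between the fingers and prism below 0.1 N), for 0.2 s.
2. the jaws have closed on the prism: it is against the fixed jaw and the sprung face is pushed back (y of prism in the frame of caliper between 0.041 and 0.049 m and value of joint feeler above 0.004 m), for 0.2 s.
At the end, for the whole second after the job is handed in: Prism flat on the bed, base down (4 mm, 0.08 rad), within 20 mm of its middle line, lengthways (0.06 rad), one end against the fixed jaw (4 mm); the sprung face presses on the other end (over 1 N) and is pushed back 4 to 16 mm; the prism is still (all of step 2 and x of prism in the frame of caliper between -0.02 and 0.02 m and z of prism in the frame of caliper between 0.016 and 0.024 m and angle between prism's own z axis and vertical below 0.08 rad and angle between the y axis of prism and the y axis of caliper, either way round below 0.06 rad and value of joint feeler below 0.016 m and contact force between prism and carriage above 1 N and linear speed of prism below 0.01 m/s); the robot touches nothing.
It fails at once if the moving jaw clenched on the glass with more than 30 N (contact force between prism and carriage above 30 N).
It fails at once if the pillbox is moved more than 30 mm (distance of pillbox from where it was at the start of the episode above 0.03 m).
It fails at once if the burnisher is moved more than 30 mm (distance of burnisher from where it was at the start of the episode above 0.03 m).
It fails at once if the square is moved more than 30 mm (distance of square from where it was at the start of the episode above 0.03 m).
It also fails if it takes over 54 s, if anything falls off the work surface, if the arm or the gripper's body presses on something with over 40 N, if the wrist force passes 120 N, or if a joint passes its speed limit or range.

## Working session

There is one attempt and no reset: what is moved stays moved. The work goes in short steps, Python scripts to look and compute and a tool call to move; the robot and the scene stay as the last step left them, time stands still between calls to the robot, and variables do not carry over. Pictures are saved under pics/ and viewed, at most 10 in all, crops included, and the job is handed in when it is done.

Besides the shell and the picture viewer there is one more tool, called after "Call:" as name([rows], argument=value, ...), one row to a line, values as JSON. arm_command: Moves the arm, as the interface text tells. Shifts and turns lie within -1 to 1; 1 stands for 30 cm of shift or pi/2 rad of turn. Its arguments: {"type":"object","properties":{"rows":{"type":"array"}},"required":["rows"]}

```bash
mkdir -p pics; cat > h.py <<'E'
import numpy as np, cv2
from plant import monitor, vision, manip
def grab(n):
    f=vision.grab_frame(n); np.savez(f'{n}.npz',**f); return f
def load(n): return dict(np.load(f'{n}.npz'))
def pts(f):
    "world point per pixel from the depth map (pinhole cameras)"
    z=f['z_map']; v,u=np.mgrid[:z.shape[0],:z.shape[1]]
    K=f['mtx']; c=np.stack([(u-K[0,2])/K[0,0]*z,(v-K[1,2])/K[1,1]*z,z],-1)
    return (c-f['t'])@f['R']
def proj(f,X):
    c=f['R']@np.asarray(X,float)+f['t']; p=f['mtx']@c; return p[:2]/p[2]
E
python3 - <<'E'
from h import *
for n in('scene','top'):
    f=grab(n); cv2.imwrite(f'pics/{n}0.png',cv2.resize(f['color'][...,::-1],(784,588)))
    print(n,f['mtx'].round(1).tolist(),(-f['R'].T@f['t']).round(3),f['R'].round(2).tolist())
print(monitor.state())
E
```

```text
scene [[525.4, 0.0, 284.6], [0.0, 525.4, 208.1], [0.0, 0.0, 1.0]] [1.352 0.629 1.173] [[-0.71, 0.71, 0.02], [0.48, 0.5, -0.73], [-0.53, -0.5, -0.69]]
top [[410.6, 0.0, 279.9], [0.0, 410.6, 216.3], [0.0, 0.0, 1.0]] [ 0.47  -0.134  1.243] [[0.01, -1.0, 0.01], [-1.0, -0.01, -0.06], [0.06, -0.01, -1.0]]
{'time': 0.1, 'joint_pos': array([-1.23497567e+00,  5.33189509e-02,  1.61415659e+00,  1.78254226e-05,
        1.47600199e+00, -1.19000229e-01]), 'joint_vel': array([-0.00091184, -0.00202028, -0.00214947,  0.00051682, -0.00118225,
        0.00094476]), 'joint_efforts': array([-2.69697175e-04, -3.94908035e+01, -3.71361887e+01, -2.25852345e-04,
        3.90049769e-03, -8.69150767e-06]), 'tool_pos': array([ 0.27436549, -0.56087809,  0.20436864]), 'tool_rot': array([-9.37867350e-04,  9.74253250e-01,  2.25454468e-01, -9.31503121e-05]), 'contact_force': array([0.16487323, 0.51197586, 0.53640118]), 'ft_torque': array([-0.02511073, -0.00295182, -0.01666531]), 'grasp_force': 0.0, 'gripper_width': 0.9988780753648925}
```

View pics/scene0.png

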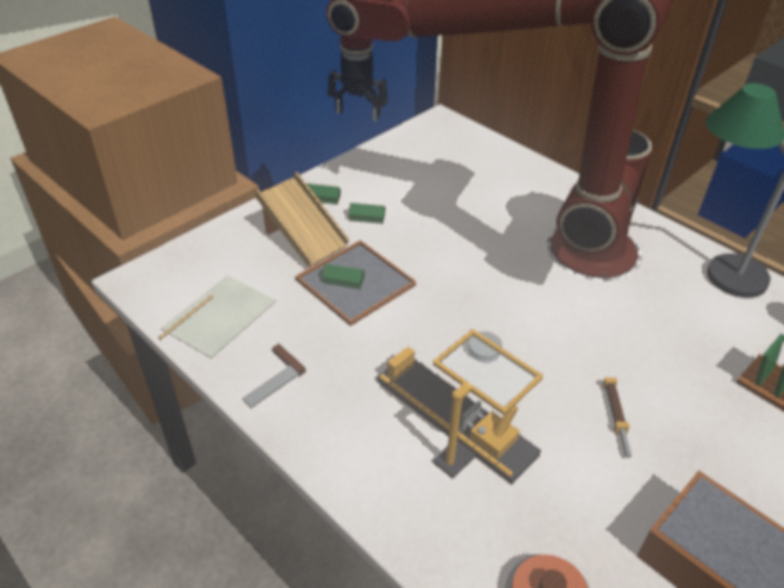

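View pics/top0.png

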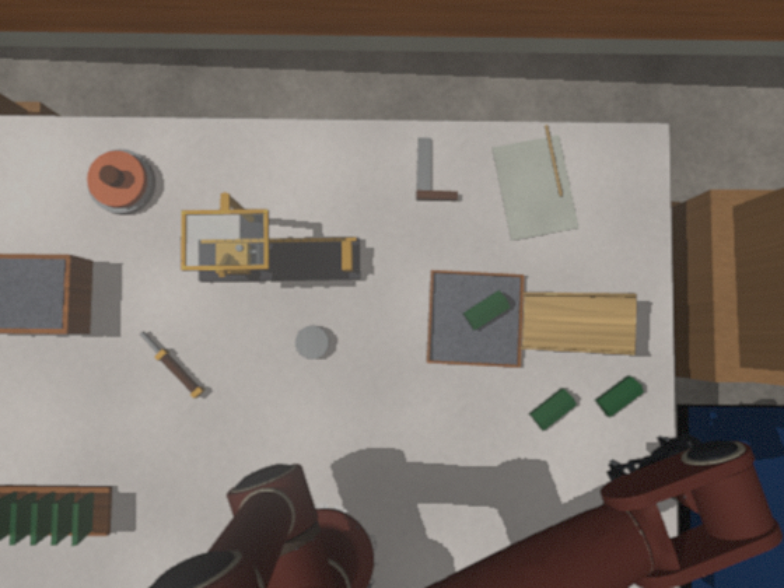

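The top view shows the tray prism (488,311), the caliper with its fixed jaw at (346,254), the carriage at about (237,255) under the lens, the pill box at (313,342) and the burnisher at (175,370). Next I measure these.

```bash
python3 - <<'E'
from h import *
f=load('top'); P=pts(f); C=f['color'].astype(int); hsv=cv2.cvtColor(f['color'],cv2.COLOR_RGB2HSV)
def rect(m):
    p=P[m]; r=cv2.minAreaRect((p[:,:2]*1000).astype(np.float32)); return np.round(r[0],1),np.round(r[1],1),round(r[2],1),np.percentile(p[:,2],[5,50,95]).round(4),len(p)
def box(x0,y0,x1,y1):
    b=np.zeros(P.shape[:2],bool); b[int(y0/1.4):int(y1/1.4),int(x0/1.4):int(x1/1.4)]=1; return b
g=(C[...,1]>C[...,0]+15)&(C[...,1]>C[...,2]+8)
pr=g&box(440,280,520,350); print('prism',rect(pr))
p=P[pr]; 
q=p-p.mean(0); 
print('table z',np.median(P[box(380,400,420,440)][:,2]),'tray floor',np.median(P[box(440,330,460,355)][:,2]))
tray=box(425,265,526,370)&(P[...,2]>.010)&~g; print('tray',rect(tray))
# heights across prism
a=cv2.minAreaRect((p[:,:2]*1000).astype(np.float32)); bx=cv2.boxPoints(a)/1000; print('box',bx.round(4).tolist())
e=[bx[1]-bx[0],bx[2]-bx[1]]; e=max(e,key=np.linalg.norm); e/=np.linalg.norm(e); n=np.array([-e[1],e[0]])
c=np.array(a[0])/1000; s=(p[:,:2]-c)@n; t=(p[:,:2]-c)@e
for lo in np.arange(-.03,.03,.005):
    k=(s>=lo)&(s<lo+.005)&(abs(t)<.03)
    if k.any(): print(round(lo,3),k.sum(),P[pr][k][:,2].mean().round(4))
h=P[...,2]
bed=box(190,230,362,285)&(h>.012)&(h<.028); print('bed',rect(bed))
jaw=box(325,225,365,285)&(h>.055)&(h<.075); print('jaw',rect(jaw))
lens=box(170,195,280,280)&(h>.185)&(h<.215); print('lens',rect(lens))
car=box(190,195,290,290)&(h>.04)&(h<.06); print('carriage',rect(car))
print('pillbox',rect(box(285,315,340,370)&(h>.015)))
print('burn',rect(box(135,325,215,405)&(h>.008)))
f=load('top');im=f['color'][...,::-1]
cv2.imwrite('pics/crop1.png',np.hstack([cv2.resize(im[130:215,120:275],None,fx=4,fy=4),]))
s=load('scene');cv2.imwrite('pics/crop2.png',np.hstack([cv2.resize(s['color'][230:350,260:400,::-1],None,fx=4,fy=4)[:480],cv2.resize(s['color'][170:230,210:300,::-1],(240,480*0+160)) .repeat(3,0)[:480]]))
E
```

```text
prism (array([ 496.3, -267.3]), array([ 54. , 265.7]), 22.8, array([0.029 , 0.0393, 0.0498]), 435)
table z 0.0010638051591794642 tray floor 0.007226163132812004
tray (array([ 511.4, -280.5]), array([288.4, 200.3]), 87.5, array([0.0102, 0.0146, 0.0279]), 968)
box [[0.4198000133037567, -0.15530000627040863], [0.5228999853134155, -0.4002000093460083], [0.572700023651123, -0.3792000114917755], [0.46959999203681946, -0.13439999520778656]]
bed (array([632. , 102.7]), array([ 89.9, 345.5]), 1.4, array([0.0162, 0.0205, 0.0257]), 2069)
jaw (array([636.2, -45.7]), array([58.7, 17.8]), 0.7, array([0.0618, 0.0651, 0.0687]), 144)
lens (array([655.9, 165.1]), array([137.5, 158.5]), 1.5, array([0.205 , 0.2085, 0.212 ]), 2799)
carriage (array([600.9, 193.1]), array([ 6.1, 65.3]), 0.6, array([0.0426, 0.0491, 0.0531]), 48)
pillbox (array([455.5, -34.7]), array([ 68.1, 199.4]), 0.4, array([0.0208, 0.0254, 0.0296]), 470)
burn (array([403.4, 131.3]), array([530.2, 137.1]), 89.5, array([0.0121, 0.0208, 0.028 ]), 444)
```

View pics/crop2.png

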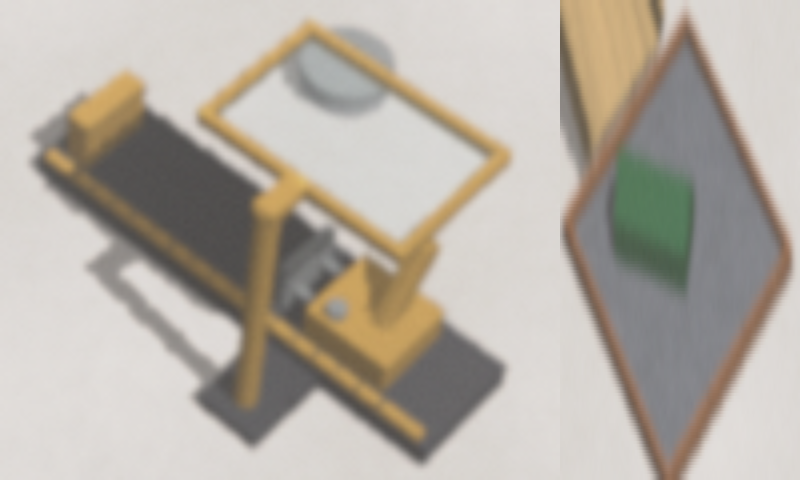

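The crop shows the lens over the carriage, the leaning thumb bar and the sprung face on its rods. The prism's resting attitude needs a cleaner measurement.

```bash
python3 - <<'E'
from h import *
from scipy import ndimage as nd
for n in('top','scene'):
    f=load(n); P=pts(f); C=f['color'].astype(int)
    g=(C[...,1]>C[...,0]+15)&(C[...,1]>C[...,2]+5)
    u,v=proj(f,[.496,-.29,.03]); l,k=nd.label(g); 
    c=[(np.hypot(*(np.array(nd.center_of_mass(l==i))-[v,u])),i) for i in range(1,k+1) if (l==i).sum()>60]
    m=l==min(c)[1]; print(n,min(c),m.sum(),(u,v))
    q=nd.binary_erosion(m); p=P[q]; ok=(abs(p[:,:2]-np.median(p[:,:2],0))<.06).all(1)&(p[:,2]<.07); p=p[ok]
    # pixel outline cast onto plane z=.03
    ray=lambda uv,z:(lambda o,d:o+d*(z-o[2])/d[2])(-f['R'].T@f['t'],f['R'].T@np.linalg.inv(f['mtx'])@np.array([*uv,1.]))
    cn=cv2.findContours(m.astype(np.uint8),0,1)[0][0][:,0]
    w=np.array([ray(a,.03)[:2] for a in cn])*1000
    r=cv2.minAreaRect(w.astype(np.float32)); print(np.round(r[0],1),np.round(r[1],1),round(r[2],1))
    t=np.radians(24.5 if n=='scene' else (r[2] if r[1][0]<r[1][1] else r[2]+90)); 
    e=np.array([-np.sin(t),np.cos(t)]); nn=np.array([np.cos(t),np.sin(t)])
    ce=np.array([.496,-.285]); s=(p[:,:2]-ce)@nn;tt=(p[:,:2]-ce)@e
    for lo in np.arange(-.04,.04,.005):
        k=(s>=lo)&(s<lo+.005)
        if k.sum()>3: print(int(lo*1000),k.sum(),p[k][:,2].mean().round(4),C[q][ok][k].mean(0).round(0),np.round([tt[k].min(),tt[k].max()],3))
f=load('top');u,v=map(int,proj(f,[.496,-.285,.03]));a=f['color'][v-32:v+32,u-40:u+40,::-1]
f=load('scene');u,v=map(int,proj(f,[.496,-.285,.03]));b=f['color'][v-32:v+32,u-40:u+40,::-1]
cv2.imwrite('pics/crop3.png',cv2.resize(np.hstack([a,b]),None,fx=5,fy=5,interpolation=2))
E
```

```text
top (np.float64(20.573173901886094), 1) 435 (np.float64(329.9082743560222), np.float64(231.54525024045012))
[ 528.2 -342.7] [42.1 91.9] 33.2
-25 28 0.0327 [60. 85. 63.] [-0.105 -0.024]
-20 45 0.0371 [61. 85. 64.] [-0.104 -0.023]
-15 46 0.0418 [62. 86. 65.] [-0.105 -0.021]
-10 47 0.0471 [62. 86. 65.] [-0.104 -0.021]
-5 52 0.0477 [63. 88. 66.] [-0.105 -0.023]
0 51 0.0427 [63. 89. 67.] [-0.106 -0.022]
4 53 0.0376 [64. 90. 68.] [-0.106 -0.022]
9 38 0.0327 [63. 89. 67.] [-0.106 -0.023]
scene (np.float64(17.972815424279183), 4) 361 (np.float64(262.42803613923707), np.float64(197.51213163158766))
[ 535.1 -335.2] [61.1 96.5] 32.3
0 11 0.0406 [ 86. 118.  91.] [-0.056 -0.017]
4 25 0.0435 [ 87. 122.  93.] [-0.093 -0.016]
9 46 0.0406 [ 86. 122.  92.] [-0.095 -0.017]
14 54 0.039 [ 86. 121.  91.] [-0.102 -0.015]
19 62 0.0325 [ 84. 115.  88.] [-0.101 -0.016]
24 52 0.0297 [ 82. 111.  86.] [-0.103 -0.022]
29 31 0.0275 [ 80. 104.  82.] [-0.097 -0.044]
```

View pics/crop3.png

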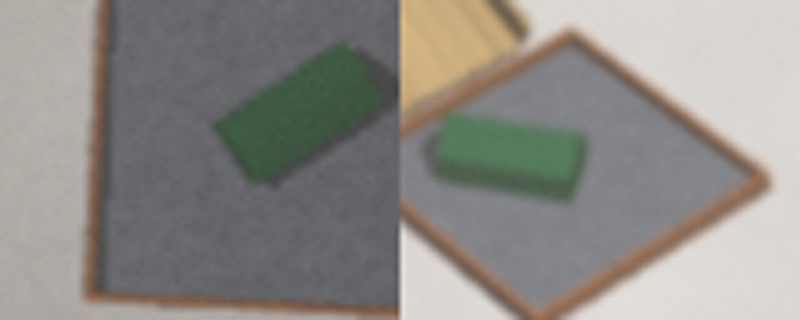

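The prism lies ridge up at about (0.527, -0.342), axis at 123° and ridge at 49 mm. Now the rail height, thumb bar, carriage and feeler, in the caliper's frame.

```bash
python3 - <<'E'
from h import *
a=np.radians(1.4); ex=np.array([np.cos(a),np.sin(a)]); ey=np.array([-np.sin(a),np.cos(a)]); o=np.array([.6354,-.0348])
for n in('scene','top'):
    f=load(n); P=pts(f).reshape(-1,3); C=f['color'].reshape(-1,3).astype(int)
    d=P[:,:2]-o; X=np.c_[d@ex,d@ey,P[:,2]]*1000
    brass=(C[:,0]>C[:,2]*1.5)&(C[:,0]>90)
    print(n,'profile across bed, y 20..100')
    for lo in range(-60,60,6):
        k=(X[:,0]>=lo)&(X[:,0]<lo+6)&(X[:,1]>15)&(X[:,1]<105)
        if k.any(): print(lo,k.sum(),np.percentile(X[k,2],[10,50,90]).round(1),int(brass[k].mean()*100),end=' | ')
    print()
    k=(abs(X[:,0])<31)&(X[:,1]>-40)&(X[:,1]<20)&(X[:,2]>50)&(X[:,2]<75); print('fixed jaw top',k.sum(),np.percentile(X[k],[3,50,97],0).round(1).tolist())
    k=(abs(X[:,0])<40)&(X[:,1]>130)&(X[:,1]<300)&(X[:,2]>42)&(X[:,2]<57)&brass; print('block top',k.sum(),np.percentile(X[k],[3,50,97],0).round(1).tolist())
    for z in range(55,120,8):
        k=(abs(X[:,0])<90)&(X[:,1]>130)&(X[:,1]<300)&(X[:,2]>z)&(X[:,2]<z+8)&brass
        if k.sum()>2: print('z',z,k.sum(),np.percentile(X[k],[5,50,95],0).round(1).tolist())
    k=(abs(X[:,0])<30)&(X[:,1]>120)&(X[:,1]<200)&(X[:,2]>30)&(X[:,2]<70)&~brass; 
    if k.any():print('face',k.sum(),np.percentile(X[k],[3,50,97],0).round(1).tolist())
E
```

```text
scene profile across bed, y 20..100
-60 26 [-1.5  2.2  5.2] 0 | -54 1 [6.4 6.4 6.4] 0 | -48 9 [15.2 19.2 20.1] 11 | -42 43 [17.1 19.9 23.2] 0 | -36 54 [17.7 21.2 24.5] 3 | -30 52 [18.  20.8 23.8] 0 | -24 52 [16.7 20.6 22.7] 0 | -18 51 [16.3 20.4 23.7] 0 | -12 56 [17.8 20.4 23.4] 0 | -6 44 [17.4 20.6 23.9] 0 | 0 57 [17.5 20.6 23.4] 0 | 6 61 [17.2 20.8 24.2] 0 | 12 52 [18.2 20.8 23.1] 0 | 18 58 [16.4 20.1 23.2] 0 | 24 54 [17.7 20.7 24.1] 0 | 30 35 [18.6 20.9 23.5] 2 | 36 41 [23.4 26.6 29.5] 82 | 42 183 [ 0.3 16.9 28. ] 19 | 48 78 [-2.7  1.6 17.3] 0 | 54 56 [-2.6  0.8  4. ] 0 | 
fixed jaw top 168 [[-25.4, -16.9, 51.3], [4.0, -3.8, 64.0], [30.5, 3.9, 69.3]]
block top 469 [[-25.3, 201.7, 43.8], [9.4, 237.9, 50.4], [34.7, 266.2, 55.3]]
z 55 35 [[-11.0, 204.1, 55.2], [6.4, 240.6, 56.9], [33.0, 249.7, 61.6]]
z 63 26 [[-15.4, 235.0, 63.4], [-0.7, 245.2, 67.0], [4.4, 249.0, 70.3]]
z 71 20 [[-13.1, 236.0, 71.4], [-4.9, 243.4, 74.3], [-0.4, 248.5, 77.9]]
z 79 24 [[-16.4, 237.5, 79.2], [-10.6, 243.6, 82.8], [-4.0, 248.9, 86.3]]
z 87 22 [[-36.5, 210.5, 88.3], [-16.9, 243.9, 91.2], [83.2, 248.4, 94
[... 422 characters left out ...]
6 20.4 23.8] 0 | -6 58 [17.1 20.1 23.3] 0 | 0 62 [17.1 20.7 24.5] 0 | 6 58 [17.4 20.4 24. ] 0 | 12 59 [17.1 20.3 22.9] 0 | 18 61 [17.  20.2 23. ] 0 | 24 59 [17.3 21.  23.6] 0 | 30 62 [18.1 20.1 23.8] 0 | 36 61 [22.6 26.2 29.7] 72 | 42 29 [22.4 25.7 28.6] 41 | 48 47 [-1.3  1.2  3.9] 0 | 54 56 [-3.7  0.4  2.5] 0 | 
fixed jaw top 145 [[-28.6, -19.8, 61.4], [0.7, -11.1, 65.1], [29.4, -2.2, 69.3]]
block top 34 [[-31.6, 197.9, 45.8], [-28.6, 220.8, 50.1], [-25.9, 260.5, 55.6]]
z 87 13 [[-42.0, 231.5, 87.5], [-39.1, 237.8, 91.2], [-32.7, 244.8, 94.7]]
z 95 12 [[-37.0, 233.4, 95.3], [-34.0, 238.2, 97.0], [-31.3, 243.4, 100.6]]
face 1 [[-24.8, 169.4, 31.4], [-24.8, 169.4, 31.4], [-24.8, 169.4, 31.4]]
```

Call:
arm_command([
  [85, [0.84, 0.73, 0], [0, 0, 0.95]],
  [85, [0.84, 0.73, 0], [0, 0, 0.95]],
  [85, [0.84, 0.73, 0], [0, 0, 0.95]],
  [85, [0.84, 0.73, 0], [0, 0, 0.95]],
  [85, [0.84, 0.73, 0], [0, 0, 0.95]],
  [85, [0.84, 0.73, 0], [0, 0, 0.95]],
  [85, [0.84, 0.73, 0], [0, 0, 0.95]],
  [85, [0.84, 0.73, 0], [0, 0, 0.95]],
  [85, [0.84, 0.73, 0], [0, 0, 0.95]],
  [85, [0.84, 0.73, 0], [0, 0, 0.95]],
  [85, [0.84, 0.73, 0], [0, 0, 0.95]],
  [85, [0.84, 0.73, 0], [0, 0, 0.95]],
])

```text
time: 1.1
tool_pos: [0.5266, -0.3417, 0.2047]
tool_rot: [-0.001, 0.559, 0.829, 0.0]
contact_force: [0.0, -1.3, -0.1]
gripper_width: 0.993
grasp_force: 0.0
```

Call:
arm_command([
  [85, [0, 0, -0.2], [0, 0, 0.129]],
  [85, [0, 0, -0.2], [0, 0, 0.129]],
  [85, [0, 0, -0.2], [0, 0, 0.129]],
  [85, [0, 0, -0.2], [0, 0, 0.129]],
])

```text
time: 1.43
tool_pos: [0.5255, -0.3416, 0.1436]
tool_rot: [-0.002, 0.477, 0.879, 0.0]
contact_force: [-0.1, -0.3, 0.8]
gripper_width: 0.996
grasp_force: 0.0
```

```bash
python3 - <<'E'
from h import *
from scipy.spatial.transform import Rotation as R
f=grab('wrist'); cv2.imwrite('pics/w1.png',f['color'][...,::-1]); s=monitor.state()
T=R.from_quat(s['tool_rot'],scalar_first=True).as_matrix(); print(s['tool_pos'],np.degrees(np.arctan2(T[1,1],T[0,1])),T[:,2],s['joint_pos'],s['contact_force'])
C=f['color'].astype(int); g=((C[...,1]>C[...,0]+15)&(C[...,1]>C[...,2]+5)).astype(np.uint8)
c=max(cv2.findContours(g,0,1)[0],key=cv2.contourArea)[:,0]
K=f['mtx'];o=-f['R'].T@f['t']
d=(c-K[:2,2])/[K[0,0],K[1,1]]; r=np.linalg.norm(d,axis=1); v=np.c_[d/r[:,None]*np.sin(r)[:,None],np.cos(r)]@f['R']
w=(o+v*((.027-o[2])/v[:,2])[:,None])[:,:2]*1000; print('eave-plane',cv2.minAreaRect(w.astype(np.float32)),len(c),'cam',o)
E
```

```text
[ 0.52662981 -0.34252611  0.14585469] 33.05397764347892 [-2.04684339e-05  4.52361745e-05 -9.99999999e-01] [-6.95062495e-01  1.02557105e-01  1.66141225e+00  2.20431439e-05
  1.37766799e+00 -1.27196747e+00] [-0.10861923 -0.35669081  0.44988234]
eave-plane ((531.2037963867188, -343.8267517089844), (44.39143753051758, 102.45647430419922), 33.09108352661133) 282 cam [ 0.48126499 -0.27319241  0.31277489]
```

View pics/w1.png

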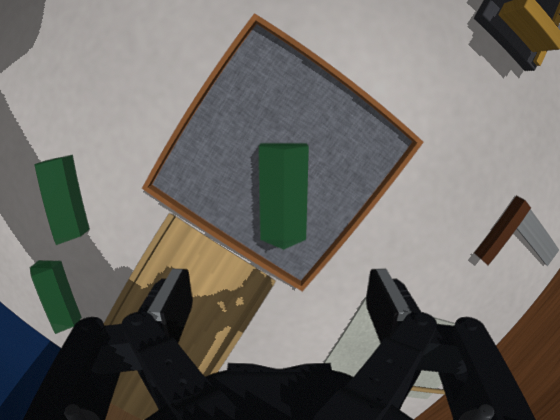

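The wrist view shows the prism at (283,195), square between the open fingers and at the expected yaw. I descend and grip.

Call:
arm_command([
  [85, [0.005, 0, -0.1], [0, 0, 0]],
  [85, [0.005, 0, -0.2], [0, 0, 0]],
  [85, [0.005, 0, -0.3], [0, 0, 0]],
  [85, [0.005, 0, -0.38], [0, 0, 0]],
  [85, [0.005, 0, -0.43], [0, 0, 0]],
  [85, [0.005, 0, -0.46], [0, 0, 0]],
  [85, [0.005, 0, -0.46], [0, 0, 0]],
  [85, [0.005, 0, -0.46], [0, 0, 0]],
  [30, [0.005, 0, -0.46], [0, 0, 0]],
  [30, [0.005, 0, -0.46], [0, 0, 0]],
  [30, [0.005, 0, -0.46], [0, 0, 0]],
  [30, [0.005, 0, -0.46], [0, 0, 0]],
])

```text
time: 2.48
tool_pos: [0.5286, -0.3429, 0.0086]
tool_rot: [0.001, 0.476, 0.88, -0.0]
contact_force: [-0.2, -0.9, 0.8]
gripper_width: 0.449
grasp_force: 0.0
```

Call:
arm_command([
  [30, [0, 0, 0], [0, 0, 0]],
  [30, [0, 0, 0], [0, 0, 0]],
  [30, [0, 0, 0], [0, 0, 0]],
  [30, [0, 0, 0], [0, 0, 0]],
  [30, [0, 0, 0], [0, 0, 0]],
  [30, [0, 0, 0], [0, 0, 0]],
])

```text
time: 2.98
tool_pos: [0.5288, -0.3426, 0.0083]
tool_rot: [0.001, 0.476, 0.88, 0.0]
contact_force: [1.8, 1.8, 5.1]
gripper_width: 0.352
grasp_force: 2.9
```

```bash
python3 - <<'E'
from h import *
f=grab('wrist'); g=grab('scene'); u,v=map(int,proj(g,[.528,-.342,.05]))
a=cv2.resize(g['color'][v-50:v+40,u-50:u+50,::-1],(467,420)); cv2.imwrite('pics/w2.png',np.hstack([f['color'][120:420,130:430,::-1],a[60:360,60:]])); s=monitor.state(); print(s['tool_pos'],s['gripper_width'],s['grasp_force'],s['contact_force'])
E
```

```text
[ 0.52884009 -0.34258094  0.00825241] 0.3481647831525211 3.1582885910756886 [2.71844699 2.3278815  5.60351951]
```

View pics/w2.png

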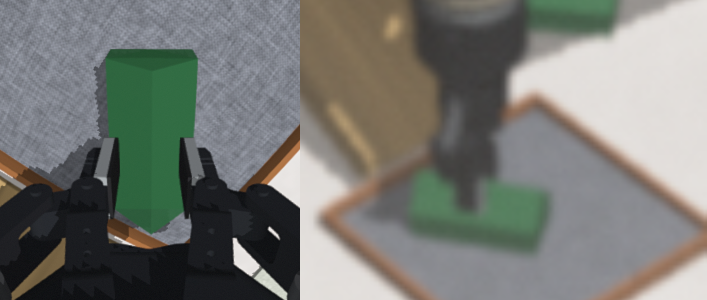

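```bash
python3 - <<'E'
from h import *
f=load('wrist'); z=f['z_map'];K=f['mtx'];o=-f['R'].T@f['t']
v,u=np.mgrid[:420,:560]; d=np.stack([(u-K[0,2])/K[0,0],(v-K[1,2])/K[1,1]],-1); r=np.linalg.norm(d,axis=2)+1e-9
c=np.concatenate([d/r[...,None]*np.tan(r)[...,None],np.ones_like(r)[...,None]],-1)*z[...,None]; P=c@f['R']+o
t=np.radians(33.05);n=np.array([np.cos(t),np.sin(t)]);e=np.array([-n[1],n[0]]); D=P[...,:2]-[.5288,-.3426]
X=np.stack([D@n,D@e,P[...,2]],-1)*1000
C=f['color'].astype(int); grey=(C.max(2)-C.min(2)<14)
for a,b in((215,250),(305,330)):
  for row in range(252,345,8):
    print(row,[ (col,X[row,col].round(0).astype(int).tolist(),int(C[row,col].mean())) for col in range(a,b,7)])
for row in (190,220,250,280,300): print('prism',row,[X[row,col].round(0).astype(int).tolist() for col in range(235,330,12)])
E
```

```text
252 [(215, [-38, -3, 8], 124), (222, [-34, -4, 6], 138), (229, [-30, -3, 6], 131), (236, [-25, -3, 6], 81), (243, [-18, 9, 30], 69)]
260 [(215, [-38, -9, 6], 138), (222, [-34, -9, 6], 81), (229, [-30, -8, 8], 90), (236, [-20, 11, 42], 113), (243, [-17, 10, 41], 104)]
268 [(215, [-39, -14, 6], 86), (222, [-34, -14, 6], 58), (229, [-24, 7, 43], 22), (236, [-20, 10, 48], 113), (243, [-16, 10, 48], 32)]
276 [(215, [-39, -20, 6], 77), (222, [-26, 6, 50], 28), (229, [-22, 11, 57], 91), (236, [-19, 10, 57], 113), (243, [-16, 10, 55], 26)]
284 [(215, [-28, 7, 57], 32), (222, [-25, 6, 57], 29), (229, [-21, 11, 63], 113), (236, [-18, 10, 62], 112), (243, [-15, 10, 61], 22)]
292 [(215, [-27, 7, 64], 25), (222, [-24, 6, 63], 19), (229, [-20, 11, 70], 112), (236, [-17, 10, 69], 107), (243, [-15, 6, 62], 20)]
300 [(215, [-24, 12, 77], 31), (222, [-21, 13, 79], 30), (229, [-19, 11, 76], 38), (236, [-17, 9, 73], 158), (243, [-15, 2, 62], 21)]
308 [(215, [-23, 12, 82], 44), (222, [-21, 12, 82], 30), (229, [-18, 11, 81], 29), (236, [-17, 6, 74], 28), (243, [-15, 1, 66], 20)]
316 [(215, [-23, 11, 86], 
[... 1698 characters left out ...]
 7], 128), (312, [23, -71, 7], 129), (319, [28, -73, 6], 134), (326, [14, 17, 104], 28)]
prism 190 [[-24, 35, 6], [-15, 42, 33], [-9, 44, 40], [-3, 45, 44], [2, 46, 48], [7, 45, 43], [12, 43, 37], [19, 42, 31]]
prism 220 [[-25, 17, 6], [-15, 28, 35], [-9, 30, 39], [-4, 32, 46], [2, 33, 48], [7, 31, 43], [13, 29, 38], [19, 27, 32]]
prism 250 [[-26, -2, 6], [-16, 11, 32], [-9, 15, 40], [-4, 17, 45], [2, 19, 49], [7, 16, 42], [13, 13, 36], [20, 10, 30]]
prism 280 [[-19, 10, 59], [-15, 3, 47], [-10, -3, 37], [-4, 1, 44], [2, 3, 47], [8, 0, 43], [14, -4, 36], [17, 11, 60]]
prism 300 [[-17, 8, 72], [-15, -7, 50], [-10, -15, 39], [-4, -11, 43], [2, -8, 49], [8, -12, 43], [15, -17, 35], [16, 9, 72]]
```

The depth map shows the fingertips at z≈38 mm, on the roof faces. They sit about 30 mm behind the reported TCP, so I open and go lower by that amount.

Call:
arm_command([
  [85, [0, 0, 0], [0, 0, 0]],
  [85, [0, 0, 0], [0, 0, 0]],
  [85, [0, 0, 0], [0, 0, 0]],
  [85, [0, 0, 0], [0, 0, 0]],
  [85, [0, 0, 0], [0, 0, 0]],
  [85, [0, 0, 0], [0, 0, 0]],
  [85, [0.003, 0.002, -0.04], [0, 0, 0]],
  [85, [0.003, 0.002, -0.06], [0, 0, 0]],
  [85, [0.003, 0.002, -0.07], [0, 0, 0]],
  [85, [0.003, 0.002, -0.08], [0, 0, 0]],
  [85, [0.003, 0.002, -0.09], [0, 0, 0]],
  [85, [0.003, 0.002, -0.09], [0, 0, 0]],
])

```text
time: 4.08
tool_pos: [0.5285, -0.3415, -0.0204]
tool_rot: [-0.001, 0.476, 0.88, 0.0]
contact_force: [-1.5, 0.1, -0.3]
gripper_width: 1.0
grasp_force: 0.0
```

Call:
arm_command([
  [55, [0, 0, 0], [0, 0, 0]],
  [55, [0, 0, 0], [0, 0, 0]],
  [55, [0, 0, 0], [0, 0, 0]],
  [55, [0, 0, 0], [0, 0, 0]],
  [55, [0, 0, 0], [0, 0, 0]],
  [55, [0, 0, 0], [0, 0, 0]],
])

```text
time: 4.58
tool_pos: [0.529, -0.3419, -0.0193]
tool_rot: [0.0, 0.476, 0.88, -0.0]
contact_force: [0.4, -0.2, -0.1]
gripper_width: 0.645
grasp_force: 0.0
```

```bash
cat >> h.py <<'E'
def wpts(f):
    "world points of the wrist fisheye"
    z=f['z_map'];K=f['mtx'];o=-f['R'].T@f['t']
    v,u=np.mgrid[:420,:560]; d=np.stack([(u-K[0,2])/K[0,0],(v-K[1,2])/K[1,1]],-1); r=np.linalg.norm(d,axis=2)+1e-9
    return (np.concatenate([d/r[...,None]*np.tan(r)[...,None],np.ones_like(r)[...,None]],-1)*z[...,None])@f['R']+o
E
python3 - <<'E'
from h import *
f=grab('wrist'); s=monitor.state(); P=wpts(f)
t=np.radians(33.05);n=np.array([np.cos(t),np.sin(t)]);e=np.array([-n[1],n[0]]); D=P[...,:2]-s['tool_pos'][:2]
X=np.stack([D@n,D@e,P[...,2]],-1)*1000; C=f['color'].astype(int); dark=C.max(2)<60
print(s['tool_pos'],s['gripper_width'],s['contact_force'])
for row in range(190,330,10): print(row,[(c,X[row,c].round(0).astype(int).tolist()) for c in range(190,360,6) if dark[row,c] and X[row,c,2]>6 and abs(X[row,c,1])<15])
E
```

```text
[ 0.52900237 -0.34189987 -0.01938048] 0.6450657730580778 [-0.73743251  0.08718174  0.23998097]
190 []
200 []
210 []
220 []
230 []
240 []
250 []
260 []
270 [(220, [-28, 7, 18]), (340, [28, 10, 23])]
280 [(190, [-40, 6, 26]), (196, [-38, 6, 26]), (214, [-28, 10, 32]), (220, [-28, 2, 20]), (334, [28, -3, 11]), (340, [28, 6, 25]), (346, [28, 11, 33])]
290 [(190, [-38, 6, 35]), (208, [-29, 10, 41]), (214, [-27, 7, 36]), (220, [-28, -2, 22]), (334, [28, -8, 12]), (340, [27, 3, 29]), (346, [27, 9, 38])]
300 [(190, [-36, 6, 43]), (208, [-28, 9, 46]), (214, [-28, 3, 37]), (220, [-27, -5, 25]), (340, [28, -2, 29]), (346, [27, 6, 42]), (352, [28, 10, 48])]
310 [(190, [-32, 12, 56]), (196, [-30, 11, 55]), (202, [-30, 7, 50]), (208, [-28, 6, 49]), (214, [-28, -2, 38]), (220, [-28, -10, 27]), (340, [27, -6, 33]), (346, [27, 2, 43]), (352, [28, 6, 48]), (358, [31, 6, 49])]
320 [(190, [-31, 12, 62]), (196, [-29, 11, 62]), (202, [-27, 11, 61]), (208, [-28, 1, 49]), (214, [-28, -5, 40]), (340, [27, -10, 34]), (346, [27, -1, 46]), (352, [29, 1, 48]), (358, [27, 12, 62])]
```

The tips now bracket the prism at z≈11 mm, so I close.

Call:
arm_command([
  [20, [0, 0, 0], [0, 0, 0]],
  [20, [0, 0, 0], [0, 0, 0]],
  [20, [0, 0, 0], [0, 0, 0]],
  [20, [0, 0, 0], [0, 0, 0]],
  [20, [0, 0, 0], [0, 0, 0]],
  [20, [0, 0, 0], [0, 0, 0]],
  [20, [0, 0, 0], [0, 0, 0]],
  [20, [0, 0, 0.05], [0, 0, 0]],
  [20, [0, 0, 0.1], [0, 0, 0]],
  [20, [0, 0, 0.2], [0, 0, 0]],
  [20, [0, 0, 0.3], [0, 0, 0]],
  [20, [0, 0, 0.3], [0, 0, 0]],
])

```text
time: 5.63
tool_pos: [0.5327, -0.3449, 0.0791]
tool_rot: [0.006, 0.476, 0.88, -0.001]
contact_force: [1.5, -1.8, -0.8]
gripper_width: 0.502
grasp_force: 63.0
```

```bash
python3 - <<'E'
from h import *
f=grab('wrist'); s=monitor.state(); P=wpts(f); C=f['color'].astype(int)
t=np.radians(33.05);n=np.array([np.cos(t),np.sin(t)]);e=np.array([-n[1],n[0]]); D=P[...,:2]-s['tool_pos'][:2]
g=(C[...,1]>C[...,0]+15)&(C[...,1]>C[...,2]+5)&(np.abs(D)<.08).all(2)
X=np.stack([D@n,D@e,P[...,2]],-1)[g]*1000
print(s['tool_pos'],s['gripper_width'],s['grasp_force'],s['contact_force'],g.sum())
k=X[:,2]>X[:,2].max()-4; A=np.c_[X[k,1],np.ones(k.sum())]; print('ridge pts',k.sum(),'z slope',np.linalg.lstsq(A,X[k,2],rcond=None)[0],'lat slope',np.linalg.lstsq(A,X[k,0],rcond=None)[0])
print(np.percentile(X,[1,99],0).round(1))
E
```

```text
[ 0.53161408 -0.34408923  0.0761642 ] 0.5033479534509954 63.02890129387379 [ 0.65738708 -0.9178555  -3.08638928] 18202
ridge pts 102 z slope [2.97822207 0.03593559] lat slope [-4.46223198e-03 -5.38418338e-05]
[[-21.2 -36.1 105.9]
 [ 21.5  45.5 148. ]]
```

Call:
arm_command([
  [20, [0.2, 0.7, 0.1], [0, 0, -0.352]],
  [20, [0.2, 0.7, 0.1], [0, 0, -0.352]],
  [20, [0.2, 0.7, 0.1], [0, 0, -0.352]],
  [20, [0.2, 0.7, 0.1], [0, 0, -0.352]],
  [20, [0.2, 0.7, 0.1], [0, 0, -0.352]],
  [20, [0.2, 0.7, 0.1], [0, 0, -0.352]],
  [20, [0.2, 0.7, 0.1], [0, 0, -0.352]],
  [20, [0.2, 0.7, 0.1], [0, 0, -0.352]],
])

```text
time: 6.35
tool_pos: [0.5881, -0.1305, 0.0992]
tool_rot: [-0.001, 0.697, 0.717, -0.001]
contact_force: [0.1, -0.0, -3.5]
gripper_width: 0.5
grasp_force: 63.0
```

Call:
arm_command([
  [20, [0.03, 0.12, 0], [0, 0, 0]],
  [20, [0.06, 0.24, 0], [0, 0, 0]],
  [20, [0.1, 0.36, 0], [0, 0, 0]],
  [20, [0.12, 0.45, 0], [0, 0, 0]],
  [20, [0.13, 0.497, 0], [0, 0, 0]],
  [20, [0.13, 0.497, -0.1], [0, 0, 0]],
  [20, [0.13, 0.497, -0.2], [0, 0, 0]],
  [20, [0.13, 0.497, -0.25], [0, 0, 0]],
  [20, [0.13, 0.497, -0.25], [0, 0, 0]],
  [20, [0.13, 0.497, -0.25], [0, 0, 0]],
  [20, [0.13, 0.497, -0.25], [0, 0, 0]],
])

```text
time: 7.27
tool_pos: [0.629, 0.0163, 0.0269]
tool_rot: [0.001, 0.698, 0.716, 0.001]
contact_force: [0.4, 0.7, -2.6]
gripper_width: 0.5
grasp_force: 62.8
```

```bash
python3 - <<'E'
from h import *
from scipy.spatial.transform import Rotation as R
s=monitor.state(); T=R.from_quat(s['tool_rot'],scalar_first=True).as_matrix(); print(s['tool_pos'],np.degrees(np.arctan2(T[1,1],T[0,1])),T[:,2],s['joint_pos'].round(2),s['contact_force'],s['grasp_force'])
f=grab('wrist'); P=wpts(f)
a=np.radians(1.4); ex=np.array([np.cos(a),np.sin(a)]); ey=np.array([-np.sin(a),np.cos(a)]); o=np.array([.6354,-.0348])
D=P[...,:2]-o; X=np.stack([D@ex,D@ey,P[...,2]],-1)*1000; C=f['color'].astype(int)
g=(C[...,1]>C[...,0]+15)&(C[...,1]>C[...,2]+5)&(abs(X[...,0])<70)&(X[...,1]>-30)&(X[...,1]<170)
print('prism',np.percentile(X[g],[1,50,99],0).round(1).tolist())
for y in range(10,100,10):
    k=g&(abs(X[...,1]-y)<5)
    if k.sum()>30:
        q=X[k]; m=q[:,2]>np.percentile(q[:,2],95); print(y,q[m].mean(0).round(1))
w=(P[...,2]*1000>55)&(P[...,2]<.075)&(C[...,0]>C[...,2]*1.5)&(abs(X[...,0])<35)&(X[...,1]<20)&(X[...,1]>-40); print('jaw top',np.percentile(X[w],[2,50,98],0).round(1).tolist())
cv2.imwrite('pics/w3.png',f['color'][...,::-1])
E
```

```text
[0.62900666 0.0162737  0.02692262] 1.4253044519347644 [ 2.04053480e-03 -3.51602470e-04 -9.99997856e-01] [-0.09  0.23  1.73 -0.    1.18 -0.12] [ 0.44509644  0.71854274 -2.57988988] 62.846140153706074
prism [[-26.4, 15.8, 53.8], [-4.9, 72.1, 84.1], [16.5, 97.5, 95.8]]
10 [-9.  14.2 80. ]
20 [-4.9 23.9 92. ]
30 [-5.1 30.4 94.9]
40 [-5.1 40.1 95. ]
50 [-5.  50.1 95.2]
60 [ -5.5  60.2 107.5]
70 [-5.2 70.1 95.1]
80 [-5.2 80.2 95. ]
90 [-5.1 90.2 95.1]
jaw top [[18.5, -2.1, 55.7], [21.7, 0.0, 61.0], [24.8, 1.3, 66.4]]
```

View pics/w3.png

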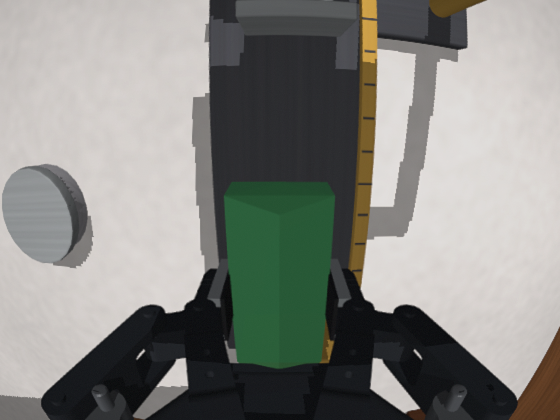

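The wrist view shows the prism at (280,275), level with its ridge parallel to the bed, and the sprung face ahead at (297,25). I lower it 31 mm and release.

Call:
arm_command([
  [20, [0, 0, -0.05], [0, 0, 0]],
  [20, [0, 0, -0.08], [0, 0, 0]],
  [20, [0, 0, -0.095], [0, 0, 0]],
  [20, [0, 0, -0.102], [0, 0, 0]],
  [20, [0, 0, -0.102], [0, 0, 0]],
  [20, [0, 0, -0.102], [0, 0, 0]],
  [20, [0, 0, -0.102], [0, 0, 0]],
])

```text
time: 7.9
tool_pos: [0.6275, 0.0172, -0.004]
tool_rot: [-0.001, 0.698, 0.716, -0.001]
contact_force: [-5.5, 0.5, 6.6]
gripper_width: 0.502
grasp_force: 64.3
```

Call:
arm_command([
  [56, [0, 0, 0], [0, 0, 0]],
  [56, [0, 0, 0], [0, 0, 0]],
  [56, [0, 0, 0], [0, 0, 0]],
  [56, [0, 0, 0], [0, 0, 0]],
  [56, [0, 0, 0], [0, 0, 0]],
  [56, [0, 0, 0.05], [0, 0, 0]],
  [56, [0, 0, 0.12], [0, 0, 0]],
  [56, [0, 0, 0.25], [0, 0, 0]],
  [56, [0, 0, 0.38], [0, 0, 0]],
  [56, [0, 0, 0.4], [0, 0, 0]],
])

```text
time: 8.73
tool_pos: [0.633, 0.0169, 0.1251]
tool_rot: [0.006, 0.698, 0.716, 0.005]
contact_force: [1.4, -0.8, 1.9]
gripper_width: 0.653
grasp_force: 0.0
```

```bash
cat > loc.py <<'E'
from h import *
def cal(P):
    a=np.radians(1.4); ex=np.array([np.cos(a),np.sin(a)]); ey=np.array([-np.sin(a),np.cos(a)]); D=P[...,:2]-[.6354,-.0348]
    return np.stack([D@ex,D@ey,P[...,2]],-1)*1000
def report(n='wrist'):
    f=grab(n); X=cal(wpts(f) if n=='wrist' else pts(f)); C=f['color'].astype(int)
    g=(C[...,1]>C[...,0]+15)&(C[...,1]>C[...,2]+5)&(abs(X[...,0])<50)&(X[...,1]>-30)&(X[...,1]<170)
    print(n,'prism',np.percentile(X[g],[1,50,99],0).round(1).tolist())
    k=g&(X[...,2]>59)&(X[...,2]<72); p=X[k]; print(' ridge',k.sum(),'x mean',p[:,0].mean().round(1),'z',np.median(p[:,2]).round(1),'yaw rad',np.polyfit(p[:,1],p[:,0],1)[0].round(3) if k.sum()>20 else '')
    w=(X[...,2]>60)&(X[...,2]<72)&(C[...,0]>C[...,2]*1.5)&(abs(X[...,0])<35)&(X[...,1]<25)&(X[...,1]>-40)
    if w.any(): print(' jaw top',np.percentile(X[w],[3,97],0).round(1).tolist())
    w=(X[...,2]>58)&(X[...,2]<66)&(C.max(2)-C.min(2)<20)&(abs(X[...,0])<30)&(X[...,1]>85)&(X[...,1]<200)
    if w.sum()>5: print(' sprung top',w.sum(),np.percentile(X[w],[3,97],0).round(1).tolist())
    return f,X,C
E
python3 - <<'E'
from loc import *
s=monitor.state(); print(s['tool_pos'],s['contact_force'],s['time'],s['gripper_width'])
report(); report('top')
E
```

```text
[0.63304096 0.0168668  0.12513825] [ 1.36541124 -0.82684648  1.93126236] 8.7333 0.6533614669898661
wrist prism [[-28.1, 9.6, 20.7], [-5.9, 56.5, 54.2], [15.4, 96.9, 65.0]]
 ridge 1580 x mean -6.5 z 61.8 yaw rad 0.0
 jaw top [[-25.5, -18.4, 61.3], [30.0, 0.2, 66.5]]
top prism [[-33.7, 8.0, 40.2], [-13.0, 23.0, 52.4], [13.2, 95.5, 118.9]]
 ridge 37 x mean -9.1 z 62.1 yaw rad 0.009
 jaw top [[-28.3, -19.8, 61.6], [29.2, -2.2, 69.5]]
```

The prism is flat at x≈-6, y 7 to 97 mm and has been let go. Now I back off towards -x, yaw 90° and tilt for the thumb-piece.

Call:
arm_command([
  [56, [-0.1, 0, 0.13], [0, 0, 0]],
  [56, [-0.23, 0, 0.2], [0, 0, 0.08]],
  [56, [-0.36, 0, 0.2], [0, 0, 0.16]],
  [56, [-0.49, 0, 0.2], [0, 0, 0.24]],
  [56, [-0.6, 0.05, 0.2], [0, 0, 0.32]],
  [56, [-0.6, 0.15, 0.2], [0, 0, 0.4]],
  [56, [-0.6, 0.25, 0.2], [0, 0, 0.48]],
  [56, [-0.6, 0.35, 0.2], [0, 0, 0.56]],
  [56, [-0.6, 0.45, 0.2], [0, 0, 0.64]],
  [56, [-0.6, 0.55, 0.2], [0, 0, 0.72]],
  [56, [-0.6, 0.61, 0.2], [0, 0, 0.79]],
  [56, [-0.6, 0.61, 0.2], [0, 0, 0.87]],
])

```text
time: 9.83
tool_pos: [0.4464, 0.2029, 0.173]
tool_rot: [-0.002, 0.084, 0.996, -0.0]
contact_force: [-0.0, -0.4, 0.3]
gripper_width: 0.653
grasp_force: 0.0
```

Call:
arm_command([
  [56, [0, 0, 0], [0, 0, 0.07]],
  [56, [0, 0, 0], [0, 0, 0.13]],
  [56, [0, 0, 0], [0, 0, 0.13]],
])

```text
time: 10.08
tool_pos: [0.4468, 0.2002, 0.173]
tool_rot: [-0.002, -0.014, 1.0, -0.0]
contact_force: [-0.3, 0.0, -0.6]
gripper_width: 0.657
grasp_force: 0.0
```

Call:
arm_command([
  [56, [0, 0, 0], [0.002, -0.078, 0]],
  [56, [0, 0, 0], [0.004, -0.156, 0]],
  [56, [0, 0, 0], [0.006, -0.234, 0]],
  [56, [0, 0, 0], [0.008, -0.312, 0]],
  [56, [0, 0, 0], [0.009, -0.389, 0]],
  [56, [0, 0, 0], [0.009, -0.389, 0]],
  [56, [0, 0, 0], [0.009, -0.389, 0]],
])

```text
time: 10.67
tool_pos: [0.4459, 0.1999, 0.1719]
tool_rot: [0.299, -0.012, 0.954, 0.003]
contact_force: [-0.1, 0.3, 1.7]
gripper_width: 0.654
grasp_force: 0.0
```

```bash
python3 - <<'E'
from loc import *
from scipy.spatial.transform import Rotation as R
s=monitor.state(); T=R.from_quat(s['tool_rot'],scalar_first=True).as_matrix(); print(s['tool_pos'],T.round(3).tolist(),s['time'],s['joint_pos'].round(2))
f,X,C=report(); cv2.imwrite('pics/w4.png',f['color'][...,::-1])
# finger points in the tool frame
L=(wpts(f)-s['tool_pos'])@T*1000; dark=(C.max(2)<70)&(L[...,2]>-80)&(abs(L[...,0])<14)&(abs(L[...,1])<50)
for sg in(-1,1):
    k=dark&(sg*L[...,1]>5); print('finger',sg,np.percentile(L[k],[1,50,99],0).round(1).tolist())
E
```

```text
[0.44586911 0.19993953 0.17192508] [[-0.821, -0.025, 0.57], [-0.021, 1.0, 0.013], [-0.57, -0.002, -0.822]] 10.6667 [ 0.4  -0.7   2.34 -0.26  0.94 -1.1 ]
wrist prism [[-29.6, 10.0, 20.5], [-22.4, 61.4, 45.5], [9.9, 98.7, 63.5]]
 ridge 322 x mean -9.2 z 61.4 yaw rad 0.002
 jaw top [[-27.8, -17.7, 60.5], [27.7, 0.7, 66.0]]
 sprung top 161 [[-23.2, 169.9, 58.6], [24.7, 177.7, 62.6]]
finger -1 [[-10.6, -49.1, -79.8], [7.2, -31.6, -60.8], [13.1, -28.3, -33.8]]
finger 1 [[-10.5, 27.1, -79.8], [7.2, 30.5, -61.0], [13.2, 48.7, -33.0]]
```

View pics/w4.png

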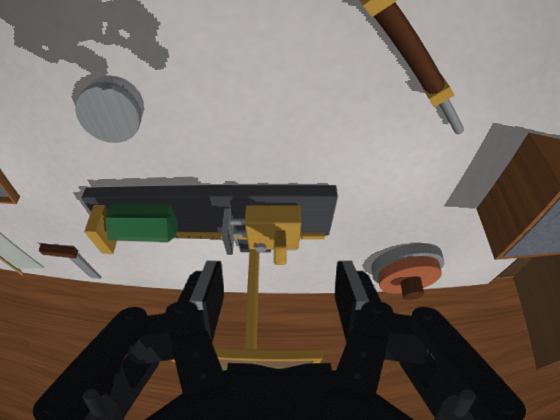

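The view shows the prism at (140,222), the carriage at (272,228) with its thumb bar at (280,245), and the lens frame at (255,300). Fingertips are 33 mm behind the TCP along the tool axis. Next, an exact thumb position.

```bash
python3 - <<'E'
from loc import *
f=load('wrist'); X=cal(wpts(f)); C=f['color'].astype(int)
br=(C[...,0]>C[...,2]*1.5)&(C[...,0]>80)
for z in range(40,112,6):
    k=br&(X[...,2]>=z)&(X[...,2]<z+6)&(abs(X[...,0])<70)&(X[...,1]>180)&(X[...,1]<290)
    if k.sum()>4: print(z,k.sum(),np.percentile(X[k],[3,50,97],0).round(1).tolist())
s=monitor.state(); print('TCP cal',cal(s['tool_pos']))
def w(c): 
    a=np.radians(1.4); return np.array([.6354+c[0]*np.cos(a)-c[1]*np.sin(a),-.0348+c[0]*np.sin(a)+c[1]*np.cos(a),c[2]])
E
```

```text
40 237 [[-30.7, 199.5, 40.1], [-29.6, 230.4, 43.1], [-28.3, 261.3, 45.8]]
46 1202 [[-30.1, 199.9, 47.2], [-11.9, 227.6, 50.3], [27.7, 262.4, 51.3]]
52 12 [[-19.5, 207.6, 52.4], [-15.5, 233.3, 54.9], [19.2, 246.0, 57.5]]
58 7 [[-24.0, 232.8, 59.0], [-22.3, 234.0, 62.1], [-19.4, 245.8, 63.5]]
70 5 [[-30.9, 233.0, 71.3], [-29.2, 245.5, 72.9], [-28.6, 245.6, 75.1]]
76 5 [[-36.4, 233.1, 76.1], [-33.2, 234.2, 77.5], [-32.1, 245.5, 81.0]]
82 7 [[-41.4, 232.1, 82.7], [-38.8, 233.3, 86.0], [-36.5, 243.9, 87.8]]
88 96 [[-42.9, 233.3, 88.3], [-39.6, 238.7, 91.3], [-35.0, 245.3, 93.9]]
94 98 [[-35.6, 233.3, 94.1], [-31.6, 238.8, 97.1], [-26.7, 245.4, 99.5]]
100 29 [[-28.2, 234.3, 100.2], [-26.4, 239.9, 100.9], [-23.8, 244.5, 101.6]]
TCP cal [-181.79872501  239.60293223  174.77654385]
```

Call:
arm_command([
  [45, [0.12, 0.003, -0.04], [0, 0, 0]],
  [45, [0.22, 0.005, -0.08], [0, 0, 0]],
  [45, [0.32, 0.007, -0.12], [0, 0, 0]],
  [45, [0.39, 0.009, -0.15], [0, 0, 0]],
  [45, [0.42, 0.01, -0.16], [0, 0, 0]],
  [45, [0.42, 0.01, -0.16], [0, 0, 0]],
  [45, [0.42, 0.01, -0.16], [0, 0, 0]],
  [45, [0.42, 0.01, -0.16], [0, 0, 0]],
])

```text
time: 11.38
tool_pos: [0.575, 0.2032, 0.1279]
tool_rot: [0.301, -0.011, 0.954, 0.003]
contact_force: [0.5, -1.0, -0.0]
gripper_width: 0.522
grasp_force: 0.0
```

```bash
python3 - <<'E'
from loc import *
from scipy.spatial.transform import Rotation as R
s=monitor.state(); T=R.from_quat(s['tool_rot'],scalar_first=True).as_matrix(); print(s['tool_pos'],T[:,2],s['contact_force'],s['gripper_width'])
f=grab('wrist'); P=wpts(f); X=cal(P); C=f['color'].astype(int); L=(P-s['tool_pos'])@T*1000
br=(C[...,0]>C[...,2]*1.5)&(C[...,0]>80)
k=br&(X[...,2]>84)&(X[...,2]<104)&(abs(X[...,0]+34)<14)&(X[...,1]>215)&(X[...,1]<265)
print('bar end in tool',np.percentile(L[k],[3,50,97],0).round(1).tolist(),'cal',np.percentile(X[k],[3,50,97],0).round(1).tolist())
dark=(C.max(2)<70)&(L[...,2]>-80)&(abs(L[...,0])<14)&(abs(L[...,1])<50)
for sg in(-1,1):
    q=dark&(sg*L[...,1]>5); print('finger',sg,np.percentile(L[q],[1,50,99],0).round(1).tolist())
k=br&(X[...,2]>185)&(X[...,2]<225)&(abs(X[...,0])<80); print('lens',k.sum(),np.percentile(X[k],[1,99],0).round(1).tolist() if k.any() else '')
E
```

```text
[0.5749802  0.20319756 0.12788188] [ 0.57392884  0.01309741 -0.81880043] [ 0.46996292 -1.01066468 -0.03573751] 0.5223364655240047
bar end in tool [[-8.5, -6.0, 37.1], [3.1, 0.2, 38.4], [12.6, 6.3, 42.7]] cal [[-41.9, 233.3, 85.9], [-34.9, 239.5, 94.7], [-25.5, 245.7, 101.4]]
finger -1 [[-10.3, -48.9, -79.8], [8.9, -27.7, -63.4], [13.3, -22.8, -30.3]]
finger 1 [[-11.0, 21.7, -79.8], [9.0, 26.6, -63.6], [13.3, 48.3, -31.3]]
lens 642 [[-43.3, 130.7, 200.3], [61.5, 189.1, 210.4]]
```

Call:
arm_command([
  [45, [0.03, 0.001, -0.05], [0, 0, 0]],
  [45, [0.07, 0.002, -0.1], [0, 0, 0]],
  [45, [0.1, 0.003, -0.15], [0, 0, 0]],
  [45, [0.135, 0.004, -0.2], [0, 0, 0]],
  [45, [0.165, 0.004, -0.245], [0, 0, 0]],
  [45, [0.183, 0.005, -0.272], [0, 0, 0]],
  [45, [0.192, 0.005, -0.285], [0, 0, 0]],
  [45, [0.192, 0.005, -0.285], [0, 0, 0]],
  [45, [0.192, 0.005, -0.285], [0, 0, 0]],
])

```text
time: 12.18
tool_pos: [0.6316, 0.205, 0.0423]
tool_rot: [0.301, -0.012, 0.953, 0.003]
contact_force: [0.1, -0.7, 0.5]
gripper_width: 0.523
grasp_force: 0.0
```

Call:
arm_command([
  [5, [0, 0, 0], [0, 0, 0]],
  [5, [0, 0, 0], [0, 0, 0]],
  [5, [0, 0, 0], [0, 0, 0]],
  [5, [0, 0, 0], [0, 0, 0]],
  [5, [0, 0, 0], [0, 0, 0]],
  [5, [0, 0, 0], [0, 0, 0]],
  [5, [0, 0, 0], [0, 0, 0]],
  [5, [0, 0, 0], [0, 0, 0]],
])

```text
time: 12.85
tool_pos: [0.6317, 0.2051, 0.0426]
tool_rot: [0.301, -0.012, 0.953, 0.003]
contact_force: [-6.1, -1.1, 6.9]
gripper_width: 0.158
grasp_force: 58.5
```

```bash
python3 - <<'E'
from loc import *
s=monitor.state(); print(s['tool_pos'],cal(s['tool_pos']),s['contact_force'],s['gripper_width'],s['grasp_force'],s['joint_pos'].round(2))
f,X,C=report(); cv2.imwrite('pics/w5.png',f['color'][...,::-1])
E
```

```text
[0.63174459 0.20512938 0.04264587] [  2.20767752 239.94706811  42.64586938] [-6.07118668 -1.05278767  6.93080868] 0.1575221350181775 58.47856879234314 [ 0.27  0.    2.06 -0.29  0.5  -1.12]
wrist prism [[-29.1, 45.4, 20.8], [-18.4, 87.6, 43.2], [13.3, 99.2, 63.8]]
 ridge 601 x mean -8.8 z 61.6 yaw rad 0.009
 sprung top 738 [[-23.2, 169.9, 58.2], [23.5, 177.6, 62.8]]
```

View pics/w5.png

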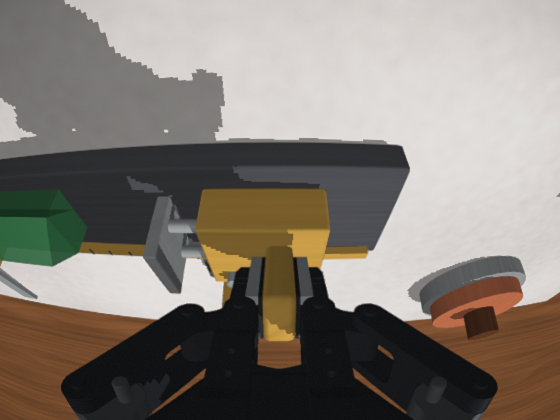

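The thumb bar at (280,290) is pinched, with an opening of about 169.5 mm. I slide the carriage towards the fixed jaw.

Call:
arm_command([
  [5, [0, -0.01, 0], [0, 0, 0]],
  [5, [0.001, -0.03, 0], [0, 0, 0]],
  [5, [0.001, -0.05, 0], [0, 0, 0]],
  [5, [0.002, -0.075, 0], [0, 0, 0]],
  [5, [0.002, -0.1, 0], [0, 0, 0]],
  [5, [0.003, -0.125, 0], [0, 0, 0]],
  [5, [0.004, -0.15, 0], [0, 0, 0]],
  [5, [0.004, -0.175, 0], [0, 0, 0]],
  [5, [0.005, -0.195, 0], [0, 0, 0]],
  [5, [0.005, -0.21, 0], [0, 0, 0]],
  [5, [0.005, -0.217, 0], [0, 0, 0]],
  [5, [0.005, -0.217, 0], [0, 0, 0]],
])

```text
time: 13.9
tool_pos: [0.6334, 0.1411, 0.0427]
tool_rot: [0.302, -0.012, 0.953, 0.004]
contact_force: [-3.4, 7.3, 3.3]
gripper_width: 0.157
grasp_force: 59.1
```

```bash
python3 - <<'E'
from loc import *
s=monitor.state(); print(cal(s['tool_pos']),s['contact_force'],s['gripper_width'],s['grasp_force'])
report()
E
```

```text
[  2.30195442 175.86178943  42.69344841] [-3.40721905  7.26654827  3.31714945] 0.15710741292684702 59.05126333236694
wrist prism [[-29.2, 10.1, 20.8], [-22.8, 64.9, 46.2], [-6.2, 98.7, 63.9]]
 ridge 1378 x mean -8.9 z 61.6 yaw rad 0.003
 jaw top [[-24.8, -16.6, 60.3], [28.8, 1.3, 65.8]]
 sprung top 893 [[-26.5, 106.1, 58.5], [23.0, 186.0, 65.4]]
```

Call:
arm_command([
  [5, [0, -0.006, 0], [0, 0, 0]],
  [5, [0, -0.012, 0], [0, 0, 0]],
  [5, [0, -0.018, 0], [0, 0, 0]],
  [5, [0.001, -0.024, 0], [0, 0, 0]],
  [5, [0.001, -0.03, 0], [0, 0, 0]],
  [5, [0.001, -0.036, 0], [0, 0, 0]],
  [5, [0.001, -0.042, 0], [0, 0, 0]],
  [5, [0.001, -0.048, 0], [0, 0, 0]],
  [5, [0.001, -0.054, 0], [0, 0, 0]],
  [5, [0.001, -0.06, 0], [0, 0, 0]],
  [5, [0.002, -0.066, 0], [0, 0, 0]],
  [5, [0.002, -0.066, 0], [0, 0, 0]],
])

```text
time: 14.95
tool_pos: [0.6339, 0.1222, 0.0427]
tool_rot: [0.302, -0.012, 0.953, 0.005]
contact_force: [-4.8, 11.6, 4.6]
gripper_width: 0.152
grasp_force: 59.3
```

```bash
cat > gap.py <<'E'
from loc import *
s=monitor.state(); print(s['time'],cal(s['tool_pos']),s['contact_force'],s['gripper_width'],s['grasp_force'])
f,X,C=report()
br=(C[...,0]>C[...,2]*1.5)&(C[...,0]>80)
k=br&(X[...,2]>47)&(X[...,2]<53)&(abs(X[...,0])<33)&(X[...,1]>60)&(X[...,1]<230); print(' block top y',np.percentile(X[k],[2,98],0)[:,1].round(1))
E
python3 gap.py
```

```text
14.95 [  2.34796667 156.9829152   42.70904157] [-4.84461446 11.5915843   4.64788029] 0.1522278196069215 59.251770973205566
wrist prism [[-29.2, 1.8, 20.9], [-23.9, 52.9, 46.2], [-6.5, 90.2, 63.9]]
 ridge 1446 x mean -8.9 z 61.6 yaw rad -0.002
 jaw top [[-27.9, -17.3, 60.5], [28.1, 1.0, 65.8]]
 sprung top 901 [[-26.4, 91.1, 58.3], [23.1, 167.5, 65.4]]
 block top y [116.2 179.8]
```

Call:
arm_command([
  [5, [0, -0.005, 0], [0, 0, 0]],
  [5, [0, -0.01, 0], [0, 0, 0]],
  [5, [0, -0.015, 0], [0, 0, 0]],
  [5, [0, -0.02, 0], [0, 0, 0]],
  [5, [0.001, -0.024, 0], [0, 0, 0]],
  [5, [0.001, -0.024, 0], [0, 0, 0]],
  [5, [0.001, -0.024, 0], [0, 0, 0]],
  [5, [0.001, -0.024, 0], [0, 0, 0]],
])

```text
time: 15.67
tool_pos: [0.634, 0.1155, 0.0427]
tool_rot: [0.302, -0.012, 0.953, 0.005]
contact_force: [-6.2, 14.2, 5.5]
gripper_width: 0.154
grasp_force: 59.4
```

```bash
python3 gap.py
```

```text
15.6667 [  2.31082278 150.28452966  42.68896619] [-6.17463171 14.15209953  5.4961015 ] 0.1539581155145571 59.438556432724
wrist prism [[-29.2, 1.8, 20.9], [-23.9, 52.7, 46.4], [-6.5, 90.1, 63.9]]
 ridge 1506 x mean -8.9 z 61.7 yaw rad -0.002
 jaw top [[-27.9, -17.6, 60.4], [27.7, 0.8, 65.8]]
 sprung top 880 [[-26.4, 90.9, 58.5], [22.8, 160.9, 65.3]]
 block top y [109.6 173.1]
```

The sprung face is pushed back about 9–10 mm and the prism no longer moves. I release and retreat along the tool axis.

Call:
arm_command([
  [40, [0, 0, 0], [0, 0, 0]],
  [40, [0, 0, 0], [0, 0, 0]],
  [40, [0, 0, 0], [0, 0, 0]],
  [40, [0, 0, 0], [0, 0, 0]],
  [40, [0, 0, 0], [0, 0, 0]],
  [40, [-0.02, 0, 0.03], [0, 0, 0]],
  [40, [-0.06, -0.001, 0.09], [0, 0, 0]],
  [40, [-0.11, -0.002, 0.16], [0, 0, 0]],
  [40, [-0.16, -0.003, 0.23], [0, 0, 0]],
  [40, [-0.2, -0.004, 0.285], [0, 0, 0]],
  [40, [-0.3, -0.006, 0.33], [0, 0, 0]],
  [40, [-0.4, -0.008, 0.35], [0, 0, 0]],
])

```text
time: 16.72
tool_pos: [0.5146, 0.1099, 0.1495]
tool_rot: [0.303, -0.012, 0.953, 0.003]
contact_force: [0.0, 0.9, 0.6]
gripper_width: 0.47
grasp_force: 0.0
```

Call:
arm_command([
  [40, [-0.05, 0, 0], [0, 0, 0]],
  [40, [-0.05, 0, 0], [0, 0, 0]],
  [40, [-0.05, 0, 0], [0, 0, 0]],
  [40, [-0.05, 0, 0], [0, 0, 0]],
])

```text
time: 17.05
tool_pos: [0.4995, 0.1101, 0.1465]
tool_rot: [0.301, -0.012, 0.954, 0.003]
contact_force: [0.4, -0.7, -0.1]
gripper_width: 0.468
grasp_force: 0.0
```

```bash
python3 gap.py; python3 - <<'E'
from h import *
f=load('wrist'); cv2.imwrite('pics/w6.png',f['color'][...,::-1])
E
```

```text
17.05 [-132.31806786  148.15601043  146.54583902] [ 0.37652098 -0.70397577 -0.14678905] 0.4683902841935653 0.0
wrist prism [[-29.3, 1.7, 20.7], [-23.7, 48.0, 46.8], [-6.5, 89.8, 63.9]]
 ridge 533 x mean -9.0 z 61.5 yaw rad -0.001
 jaw top [[-28.2, -18.1, 60.7], [28.1, 0.5, 66.0]]
 sprung top 218 [[-23.4, 90.7, 58.5], [23.0, 98.4, 62.6]]
 block top y [109.7 173.1]
```

View pics/w6.png

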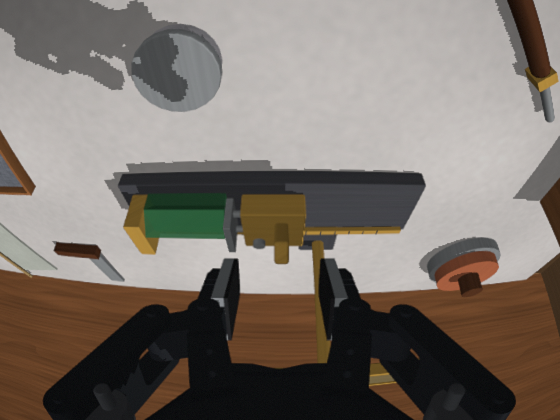

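The prism (190,215) is held between the fixed jaw (140,220) and the sprung face (232,222), with the face pushed back about 9 mm and the robot clear. I hand in.

```bash
python3 -c "
from plant import manip; print(manip.job_done())"
```

```text
the job is handed in; nothing more can be done
None
```

I handed the job in at about 17 s: the prism lies flat and square between both jaws, ridge up and about 6 mm off the bed's middle line, with the sprung face pushed back about 9–10 mm and the robot clear. The hand-in returned no verdict.

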